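# Clip the wooden whale keyring onto the display's snap hook

## Task

Pick up the round-headed wooden whale keyring and hang it on the display stand's snap hook: press the bar of its steel eye down on the sprung gate until it snaps through and the gate shuts above it, then let go and let the whale hang from the closed hook until it has almost stopped swinging. Press gently, with little more than the gate's spring needs (stop at once when it gives, and stay below 7 N on the hook), and leave the other things on the table where they are.

Things in the scene. Friction and masses are not known exactly. Their poses are not given: they have to be found in the camera images.
- fob: whale keyring, plain light wood, lying flat, eye pointing away from the robot. Sizes in mm. Flat-sided body 50 long (x) x 32 wide (y) x 26 thick, round head of radius 16 at the -x end (to x = -41). Origin: centre of the body's underside; x towards the steel eye, z up as it lies. About 60 g.
- eye_bar (a point): far bar of the whale's eye, centre (fob x 56, y 0, z 13 mm; fob axes): it must end up inside the hook. The eye is a closed flat link of 5 mm wire in the plane z = 13: hole 15 long (x) by 16 wide (y), centred at x = 46; near wire at x = 36; far bar straight for 12 mm along y; outside width 26.
- hook_stand: display stand, fixed: wooden base plate 140 x 120 x 18 mm; origin under its middle, z up. Aluminium post 191 tall; on it a black clamp, slid by hand to a height of 150, give or take 8 mm (not measured), carries a level arm of 8 mm steel rod that runs 150 mm along the stand's -x (to the robot) and ends in the snap hook. Pressed, the hook gives 1 mm per 8 N.
- hook_place (a point): foot of the hook's nose if the clamp were at exactly 150; the hook is really up to 8 mm higher or lower. x from nose to post, z up. The hook, in mm from its true foot: a J of 8 mm rod, open upwards: nose at x = 0, round top at z = 24.5; bottom rod's axis z = 0; riser x = 33, as tall. The nose goes into the eye's hole, the whale on its -x side, the far bar between nose and riser.
- gate (a joint): angle of the sprung gate: 0 shut, opens downwards to 1.25 rad, springs back. A 5 mm rod, 23 long, from the riser (x = 30, z = 24.5 over the true foot) to a tip by the nose (x = 7.5, z = 19.5). It takes 2 N at first, up to 5.5 N before the bar slips past its tip, 10 to 18 mm down from first touch; then the force drops, and 1 to 6 mm lower the bar meets the bottom rod (bar centre z = 6.5).
- house_fob: the other carved wooden keyring fob, a house shape with a square body 46 x 44 mm and a pointed roof end, 26 mm thick, same steel eye; lies flat, origin at the centre of its underside, eye along +x; not to be hung
- cup: white ceramic cup, rim radius 30, 60 tall; origin at the centre of its underside
- bowl: blue ceramic bowl, rim radius 50, 45 tall; origin under its centre
- vase: white ceramic bud vase, greatest radius 36, 105 tall; origin under its centre
- hen: squat terracotta hen figure, radius 30, 53 tall; origin under its centre
- plates: stack of four plates, radius 68, 56 tall in all; origin under its centre
- tile: square ceramic tile lying flat, 100 x 100 x 12 mm; origin under its centre
Mind the look-alikes: they are no part of the job. What is shaped like the fob but turquoise is not meant.

How it is judged (in metres and radians):
On the way, in this order (a step that is already met when the one before it is completed fails the run):
1. the whale is picked up off the table (height (world z) of fob above 0.05 m), for 0.2 s.
2. the eye presses the gate open (value of joint gate above 0.25 rad and contact force between fob and hook_stand above 1 N), for 0.02 s.
At the end, for the whole second after the job is handed in: the eye's far bar is inside the hook, borne by it (1 to 28 mm behind hook_place, within 8 mm across, 3 mm below to 15.5 mm above it), the gate is shut (under 0.12 rad), and the whale hangs below, its length within 0.5 rad of vertical, eye up, clear of the table and nearly still (under 350 mm/s) (x of eye_bar in the frame of hook_place between 0.001 and 0.028 m and y of eye_bar in the frame of hook_place between -0.008 and 0.008 m and z of eye_bar in the frame of hook_place between -0.003 and 0.0155 m and value of joint gate below 0.12 rad and contact force between fob and hook_stand above 0.1 N and angle between fob's own x axis and vertical below 0.5 rad and linear speed of fob below 0.35 m/s and height (world z) of fob above 0.05 m); the robot touches nothing.
It fails at once if the stand, hook or gate is pressed with more than 7 N by the robot or by the whale held in its fingers (contact force between any of the arm, the fingers and hook_stand above 7 N or (contact force between fob and hook_stand above 7 N and contact force between the fingers and fob above 2 N)).
It fails at once if another thing on the table is moved more than 25 mm (distance of any of house_fob, cup, bowl, vase, hen, plates, tile from where it was at the start of the episode above 0.025 m).
It also fails if it takes over 64 s, if anything falls off the work surface, if the arm or the gripper's body presses on something with over 40 N, if the wrist force passes 120 N, or if a joint passes its speed limit or range.

## Robot

A 6-joint arm with a two-finger parallel gripper is mounted at the origin on the work surface. World frame = base frame: x ahead of the robot, y to its left, z up, the work surface at z = 0. Lengths are in mm, angles in rad, forces in N, time in s.
With the tool pointing down it reaches from about 350 to 875 mm from the base axis. Payload 4.2 kg.
Tool frame: the origin (TCP) lies midway between the tips of the shut fingers; the grasp point (between the pads) lies 19 mm behind it (arm.hold_point_z is the distance from the TCP to the grasp point, in mm); z points along the fingers, y is the line along which they close (so a half turn about z gives the same grasp; the last joint's range is limited). The gripper opens to 85 mm and grips with 20 to 120 N. Pads are 22 mm wide; open, the fingers measure 114 mm over their backs; the gripper's body (76 mm by 85 mm) begins 54 mm behind the grasp point. The pads swing forward as they close: fully open they stand 13 mm farther back than shut.
Start: joints at [1.427, 0.385, 0.008, 0, -1.194, -0.259], TCP at [244.964, 574.971, 231.312] pointing down, gripper open.
Joint ranges: [-3.14, 3.14], [-1.21, 2.06], [-1.07, 1.41], [-3.16, 2.05], [-2.99, -0.16], [-3.1, 3.1]. Speed limits (rad/s): [2.79, 2.79, 3.14, 3.14, 3.14, 3.14].

## Interface

Orientations are given as a unit quaternion [x, y, z, w].
In Python, from bench import arm, vision gives the robot as it stands. The module is installed in compiled form; this text tells all that it offers.
- The arm moves only by the tool servo_tool, never from a script. Its argument "plan" is a list of rows, each a list of 7 numbers: the shift along the world's x, y, z each as a share of 300 mm, from -1 to 1, then the turn, a rotation vector about the world's x, y, z each as a share of 2 rad, from -1 to 1, then the opening, from 0 (shut) to 1 (fully open). A call has 1 to 20 rows; each row shifts and turns the commanded pose from where the row before left it; what a row does not reach is not made up. A row lasts 1/8 s, in which the tool goes at most 62.5 mm and 10.7 degrees, less where a joint would pass 70% of its speed; a pose out of reach is approached as far as the arm can. A call with a number of a shift or a turn outside -1 to 1 is refused whole. A call with a gripper value outside its range is refused whole. The fingers move at their own pace and stop on an object; the grip force is fixed at half the most. Time passes only in rows, so rows that do not move let the fingers close. It gives the time, the measured TCP pose, the force, the opening and the grip force at its end, in the units of the state.
- arm.read_state(): the state, without advancing time (a new reading comes with each control period).
- vision.get_image(name): name is "side" or "top" or "wrist"; returns a dict with "image" (420x560x3 uint8, red, green, blue), "z_map" (420x560 float32, mm along the optical axis (not along the pixel's ray), 0 where there is no reading), "K" (3x3 intrinsics, pixels), "D" ([k1, k2, p1, p2, k3] as OpenCV has them; the pictures are not rectified), "world_to_cam" (4x4, takes a point from world to camera coordinates); the wrist camera has in their place "mount" (4x4, takes a point from camera to tool coordinates, whose origin is the TCP and whose axes are the flange's). Camera axes: x right, y down, z forward; pixel columns grow to the right and rows downward; lengths in mm; the calibration is good to about 2 mm. A picture is of the moment at which its call begins: read the wrist's pose just before it.
- arm.job_done(): hands the job in; it is judged then, once.
The state is a dict: "clock": time; "joints": joint angles; "joint_vel": joint speeds; "joint_efforts": joint torques, N m; "position": TCP position; "ee_rot": TCP orientation; "contact_force": force on the tool from outside, world axes, zero at the start; "wrist_torque": the same for the moment, N m; "gripper_width": finger opening in mm; "grasp_force": force on a finger pad.
Only numpy, scipy, OpenCV 4.12 (cv2) and the standard library are available. Lean on these libraries where they do the work, as an engineer would, in place of code of your own. Each camera call takes 0.05 s, during which the arm holds its last target. There are 200 camera calls.

## Working session

There is one attempt and no reset: what is moved stays moved. The work goes in short steps, Python scripts to look and compute and a tool call to move; the robot and the scene stay as the last step left them, time stands still between calls to the robot, and variables do not carry over. Pictures are saved under pics/ and viewed, at most 10 in all, crops included, and the job is handed in when it is done.

Besides the shell and the picture viewer there is one more tool, called after "Request:" in YAML: its name, and indented under it one key for each argument. servo_tool: Moves the arm, as the interface text tells. Its arguments: {"type":"object","properties":{"plan":{"type":"array"}},"required":["plan"]}

```bash
mkdir -p pics; cat > h.py <<'E'
import numpy as np, cv2
from bench import arm, vision
from scipy.spatial.transform import Rotation as R
def cloud(name):
    s=arm.read_state(); d=vision.get_image(name); K,D=d["K"],np.array(d["D"],float)
    h,w=d["z_map"].shape
    u,v=np.meshgrid(np.arange(w),np.arange(h))
    p=cv2.undistortPoints(np.stack([u,v],-1).reshape(-1,1,2).astype(float),np.array(K),D).reshape(h,w,2)
    z=d["z_map"]; P=np.dstack([p[...,0]*z,p[...,1]*z,z])
    if name=="wrist":
        M=np.array(d["mount"]); T=np.eye(4); T[:3,:3]=R.from_quat(s["ee_rot"]).as_matrix(); T[:3,3]=s["position"]; M=T@M
    else: M=np.linalg.inv(np.array(d["world_to_cam"]))
    W=P@M[:3,:3].T+M[:3,3]; W[z==0]=np.nan
    return d["image"],W,M
def save(n,im): cv2.imwrite("pics/"+n+".png",im[...,::-1])
E
python3 - <<'E'
from h import *
i1,W1,M1=cloud("top"); i2,W2,M2=cloud("side")
save("top",i1); save("side",i2)
np.savez("a.npz",i1=i1,W1=W1,i2=i2,W2=W2)
print(M1.round(2),M2.round(2)); print(arm.read_state())
E
```

```text
[[-8.00000e-02 -9.80000e-01  2.00000e-01  3.34820e+02]
 [-1.00000e+00  8.00000e-02 -2.00000e-02  1.15500e+01]
 [ 0.00000e+00 -2.00000e-01 -9.80000e-01  1.16969e+03]
 [ 0.00000e+00  0.00000e+00  0.00000e+00  1.00000e+00]] [[ 8.6000e-01 -3.1000e-01  4.1000e-01  5.8060e+01]
 [-5.1000e-01 -5.5000e-01  6.6000e-01 -7.9060e+02]
 [ 2.0000e-02 -7.8000e-01 -6.3000e-01  8.6214e+02]
 [ 0.0000e+00  0.0000e+00  0.0000e+00  1.0000e+00]]
{'clock': 0.1, 'joints': array([ 1.42661645e+00,  3.85466979e-01,  6.78651832e-03, -4.55758660e-04,
       -1.19400884e+00, -2.58599476e-01]), 'joint_vel': array([ 0.00055566, -0.00192411,  0.00338283,  0.00224412, -0.00032116,
        0.00123535]), 'joint_efforts': array([-4.16630860e-05, -3.93317914e+01,  1.88928884e+01,  4.19791505e+00,
       -2.61766858e-03,  3.76789053e-07]), 'position': array([244.7606761 , 574.51794563, 230.34495561]), 'ee_rot': array([ 9.79772269e-01, -2.00113367e-01, -1.57349065e-04,  9.57050936e-04]), 'contact_force': array([ 0.47237375, -0.07379379, -0.00403438]), 'wrist_torque': array([-0.02223528, -0.0086458 , -0.00491971]), 'grasp_force': 0.0, 'gripper_width': 84.99014739856618}
```

View pics/top.png

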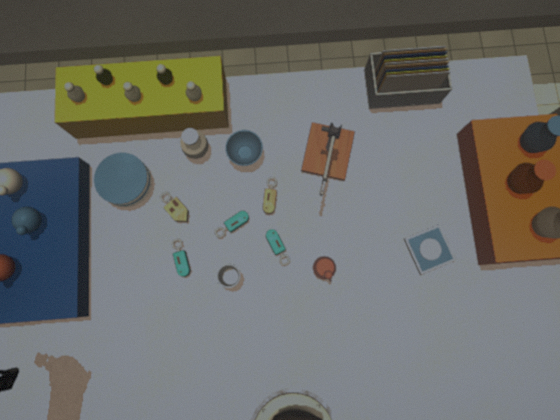

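View pics/side.png

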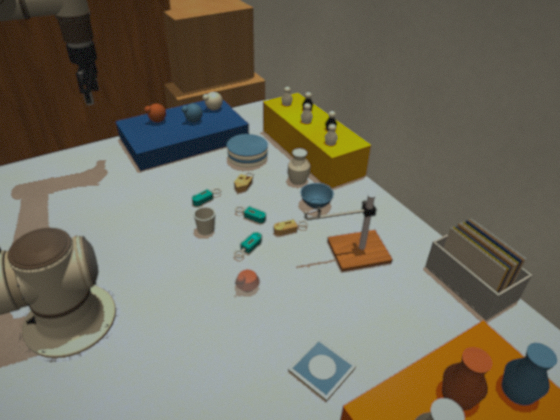

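Top view candidates: light-wood piece at (269,200) with its eye at (272,183); light-wood piece at (176,210) with a pointed end, which is the house; turquoise look-alikes at (236,222), (275,243) and (181,262). I choose (269,200). The stand is at (329,150), with the arm running down to the hook near (324,187). Next is a close crop to check, plus measurements.

```bash
python3 - <<'E'
from h import *
a=np.load("a.npz"); i1,W1,i2,W2=[a[k] for k in("i1","W1","i2","W2")]
c1=cv2.resize(i1[110:230,225:365],None,fx=4,fy=4,interpolation=cv2.INTER_CUBIC)[:480]
c2=cv2.resize(i2[180:280,260:400],None,fx=4,fy=4,interpolation=cv2.INTER_CUBIC)
save("crop",cv2.resize(np.vstack([c1,c2]),None,fx=.68,fy=.68))
m=np.zeros(i1.shape[:2],bool); m[175:220,258:282]=1
m&=np.nan_to_num(W1[...,2])>8
P=W1[m]; hi=P[P[:,2]>20]
print("heights",np.percentile(P[:,2],[5,50,95]),len(P),len(hi))
r=cv2.minAreaRect(hi[:,:2].astype(np.float32)); print("body",r, hi.mean(0)); 
lo=P[(P[:,2]<20)]; print("eye-ish",lo[lo[:,0]>hi[:,0].max()].round(0).tolist())
mm=np.nan_to_num(W1[...,2]); 
sub=np.zeros_like(m);sub[120:220,300:355]=1
for lo_,h_ in((12,25),(130,160),(160,178),(178,200)):
    Q=W1[sub&(mm>lo_)&(mm<h_)]; print(lo_,h_,len(Q),Q.mean(0).round(1), cv2.minAreaRect(Q[:,:2].astype(np.float32)))
Q=W1[sub&(mm>100)];Q=Q[np.argsort(Q[:,0])];print(Q[:60:2].round(1).tolist())
E
```

```text
heights [13.72045872 25.21029082 29.21930883] 351 278
body ((577.6082763671875, 15.46125602722168), (31.497900009155273, 65.14894104003906), 78.80952453613281) [578.04210576  15.37026807  26.02652144]
eye-ish [[642.0, 13.0, 14.0], [642.0, 10.0, 15.0], [641.0, 7.0, 16.0], [640.0, 5.0, 18.0], [640.0, 2.0, 19.0], [640.0, -1.0, 18.0], [641.0, -3.0, 15.0], [639.0, 15.0, 16.0], [639.0, 13.0, 15.0], [639.0, 10.0, 14.0], [639.0, 8.0, 13.0], [639.0, 5.0, 11.0], [638.0, 2.0, 16.0], [638.0, -0.0, 17.0], [638.0, -3.0, 14.0], [638.0, -6.0, 15.0], [637.0, 16.0, 14.0], [636.0, 13.0, 17.0], [635.0, -3.0, 16.0], [636.0, -6.0, 11.0], [635.0, -8.0, 14.0], [634.0, 16.0, 14.0], [634.0, 13.0, 15.0], [632.0, -5.0, 17.0], [632.0, -8.0, 14.0], [632.0, 16.0, 12.0], [631.0, 13.0, 15.0], [630.0, -5.0, 13.0], [629.0, -8.0, 14.0], [628.0, 16.0, 18.0], [627.0, -5.0, 15.0], [626.0, 17.0, 14.0], [626.0, 14.0, 12.0], [623.0, -2.0, 18.0], [623.0, -5.0, 18.0], [623.0, 17.0, 14.0], [623.0, 14.0, 16.0], [622.0, 11.0, 18.0], [623.0, 9.0, 14.0], [622.0, 6.0, 15.0], [622.0, 3.0, 13.0], [622.0, 1.0, 12.0], [622.0, -2.0, 15.0
[... 830 characters left out ...]
.5], [553.4, -107.3, 148.4], [553.5, -103.9, 159.7], [554.1, -108.0, 166.1], [555.2, -102.4, 152.5], [555.5, -105.4, 170.9], [557.1, -102.4, 155.0], [558.4, -108.3, 167.7], [561.2, -108.7, 165.8], [562.9, -108.6, 168.7], [565.4, -108.9, 167.9], [566.2, -111.8, 163.6], [567.8, -109.2, 167.7], [567.9, -113.7, 145.6], [569.9, -111.7, 167.8], [570.1, -106.6, 148.9], [572.7, -109.8, 166.9], [574.0, -109.5, 170.9], [575.6, -109.8, 144.9], [576.7, -112.3, 168.7], [577.6, -109.9, 146.8], [578.9, -112.4, 169.6], [580.1, -110.1, 146.4], [580.2, -114.5, 172.9], [581.5, -112.8, 168.6], [582.3, -110.3, 147.2], [583.1, -110.3, 172.2], [583.5, -112.9, 169.7], [584.2, -119.4, 174.4], [584.7, -112.9, 146.6]]
```

View pics/crop.png

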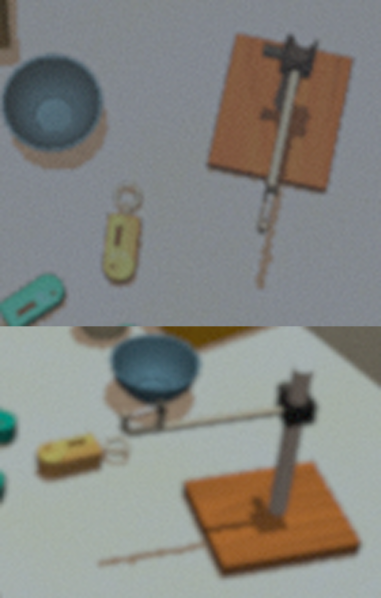

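The crop confirms a light-wood whale with its round head toward the robot and its eye ring at the far end (crop pixel 127,195). The snap hook is at the robot-side end of the arm (crop pixel 265,210). The sizes match: 65 x 31.5 body at height 26, and eye bar 64 mm from the body centre. I'm moving above it.

Request:
servo_tool:
  plan:
    - [0.098, -0.156, 0, 0, 0, 0.0096, 1]
    - [0.098, -0.156, 0, 0, 0, 0.0096, 1]
    - [0.098, -0.156, 0, 0, 0, 0.0096, 1]
    - [0.098, -0.156, 0, 0, 0, 0.0096, 1]
    - [0.098, -0.156, 0, 0, 0, 0.0096, 1]
    - [0.098, -0.156, 0, 0, 0, 0.0096, 1]
    - [0.098, -0.156, 0, 0, 0, 0.0096, 1]
    - [0.098, -0.156, 0, 0, 0, 0.0096, 1]
    - [0.098, -0.156, 0, 0, 0, 0.0096, 1]
    - [0.098, -0.156, 0, 0, 0, 0.0096, 1]
    - [0.098, -0.156, 0, 0, 0, 0.0096, 1]
    - [0.098, -0.156, 0, 0, 0, 0.0096, 1]
    - [0, 0, 0, 0, 0, 0, 1]
    - [0, 0, 0, 0, 0, 0, 1]

```text
clock: 1.85
position: [597.3, 13.2, 230.6]
ee_rot: [0.996, -0.087, -0.001, 0.0]
contact_force: [-0.1, -0.1, -0.2]
gripper_width: 85.2
grasp_force: 0.0
```

```bash
python3 - <<'E'
from h import *
i,W,M=cloud("wrist"); save("w1",i); np.savez("w1.npz",i=i,W=W,M=M)
s=arm.read_state(); print(s["position"],s["ee_rot"],s["joints"].round(2),s["clock"]); print(np.array(vision.get_image("wrist")["mount"]).round(3))
m=np.nan_to_num(W[...,2])
g=(abs(W[...,0]-600)<70)&(abs(W[...,1]-8)<35)&(m>8)&(m<60)
P=W[g]; hi=P[P[:,2]>20]; print(len(P),hi.mean(0),np.percentile(hi[:,2],[5,50,95]),cv2.minAreaRect(hi[:,:2].astype(np.float32)))
E
```

```text
[597.19909424  13.82209863 230.94137813] [ 9.96304250e-01 -8.58929806e-02 -4.87035196e-04  2.73125455e-05] [ 0.29  0.34 -0.06 -0.   -1.17  1.11] 1.9
[[-1.00000e-03 -9.63000e-01 -2.69000e-01  6.77060e+01]
 [ 1.00000e+00 -1.00000e-03  0.00000e+00 -8.46000e-01]
 [-0.00000e+00 -2.69000e-01  9.63000e-01 -1.43143e+02]
 [ 0.00000e+00  0.00000e+00  0.00000e+00  1.00000e+00]]
1658 [579.69694539  13.96726792  26.26374801] [24.07679199 26.4251446  27.76927313] ((577.0416870117188, 13.996299743652344), (31.274137496948242, 64.97868347167969), 79.4696273803711)
```

View pics/w1.png

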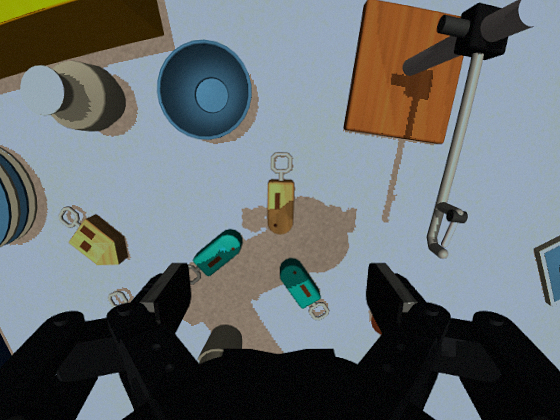

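The wrist view shows the whale at (281,205) with its eye at (282,160), aligned with the fingers. The hook is plainly visible, with nose (437,250), riser/knob (455,213), and the gate between them. Measuring the hook from here.

```bash
python3 - <<'E'
from h import *
a=np.load("w1.npz"); W=a["W"]; i=a["i"]
m=np.nan_to_num(W[...,2])
sub=np.zeros(m.shape,bool); sub[40:270,420:530]=1
A=W[sub&(m>120)]
# arm rod: fit line in xy using highest points of rod between
d=np.array([np.cos(-.302),np.sin(-.302)]); n=np.array([-d[1],d[0]]); o=np.array([704.3,-152.1])
t=(A[:,:2]-o)@d; q=(A[:,:2]-o)@n
r=(t>-105)&(t<-25); c=np.polyfit(t[r],q[r],1); print("rod slope,off",c,"top z",np.percentile(A[r,2],[5,50,90]), "yaw",-.302+np.arctan(c[0]))
for k in np.arange(-165,30,4):
    s=(t>=k)&(t<k+4)
    if s.any(): print(k,s.sum(),"q",q[s].min().round(1),q[s].max().round(1),"z",np.percentile(A[s,2],[3,50,97]).round(1))
# base edges
b=W[(m>13)&(m<23)&(W[...,0]>600)&(W[...,1]<-60)]; print(cv2.minAreaRect(b[:,:2].astype(np.float32)))
# eye
e=W[(m>8)&(m<19)&(abs(W[...,0]-635)<22)&(abs(W[...,1]-5)<20)]
print("eye",e.mean(0),cv2.minAreaRect(e[:,:2].astype(np.float32)))
c=cv2.resize(i[190:270,400:490],None,fx=6,fy=6,interpolation=cv2.INTER_CUBIC); save("hook1",c)
E
```

```text
rod slope,off [-3.49637663e-04  8.35321469e-01] top z [144.38076345 147.71212063 149.08056422] yaw -0.3023496376486326
-161 27 q -2.6 3.5 z [151.3 166.1 168.9]
-157 108 q -3.0 4.3 z [149.3 164.4 169.4]
-153 123 q -3.4 3.9 z [145.8 155.5 167.5]
-149 87 q -3.8 3.4 z [144.2 148.7 167.2]
-145 83 q -3.1 3.8 z [143.9 148.3 168. ]
-141 84 q -3.8 3.4 z [143.8 148.5 168.8]
-137 88 q -4.2 3.7 z [144.3 149.  169.8]
-133 89 q -3.8 3.6 z [144.6 149.  170.7]
-129 130 q -6.5 5.7 z [146.1 170.1 174. ]
-125 191 q -6.9 5.5 z [145.6 171.  174.6]
-121 157 q -5.5 5.9 z [144.5 159.8 172.6]
-117 60 q -4.5 3.9 z [143.8 147.8 149.2]
-113 55 q -3.2 3.8 z [143.6 147.6 149.5]
-109 54 q -3.5 3.9 z [144.1 147.  149.1]
-105 56 q -3.2 4.1 z [143.9 147.4 149.3]
-101 58 q -3.3 3.7 z [144.1 148.  149.4]
-97 58 q -4.0 3.6 z [144.3 147.7 149.6]
-93 62 q -4.1 4.2 z [144.  147.8 149.2]
-89 58 q -3.1 4.0 z [144.3 147.5 149.4]
-85 61 q -3.6 3.8 z [143.2 147.4 149.2]
-81 62 q -4.1 3.8 z [144.2 147.9 149.4]
-77 62 q -4.3 4.4 z [143.4 147.9 149.5]
-73 59 q -3.4 4.6 z [144.6 147.9 149.8]
-69 64 q -4.4 3.8 z [144.  147.5 149.2]

[... 271 characters left out ...]
5 149.3]
-37 70 q -3.7 3.9 z [144.3 147.7 149.7]
-33 68 q -4.5 4.2 z [144.3 147.8 149.7]
-29 67 q -3.8 3.9 z [144.4 147.8 149.7]
-25 73 q -3.8 4.1 z [143.9 147.7 149.3]
-21 64 q -3.9 3.7 z [144.4 147.8 149.8]
-17 76 q -4.4 4.7 z [144.4 147.8 149.6]
-13 68 q -8.2 4.2 z [143.8 147.8 149.5]
-9 525 q -14.0 14.4 z [136.8 151.8 156.7]
-5 256 q -14.1 14.1 z [137.5 155.4 158.2]
-1 46 q -13.9 13.7 z [120.9 154.8 156.6]
3 17 q 7.5 8.8 z [120.3 122.3 125.2]
((703.6575317382812, -152.08828735351562), (120.3868179321289, 139.96536254882812), 72.96566009521484)
eye [628.70960411   4.32534412  15.53089015] ((627.1856689453125, 4.497284889221191), (25.082256317138672, 29.634531021118164), 80.06375885009766)
```

View pics/hook1.png

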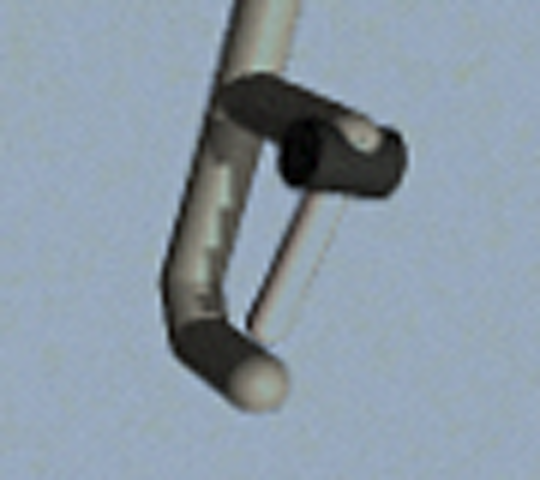

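Request:
servo_tool:
  plan:
    - [0, -0.01, -0.16, 0, 0, 0, 1]
    - [0, 0, -0.16, 0, 0, 0, 1]
    - [0, 0, -0.16, 0, 0, 0, 1]
    - [0, 0, -0.16, 0, 0, 0, 1]
    - [0, 0, -0.07, 0, 0, 0, 1]
    - [0, 0, -0.03, 0, 0, 0, 1]
    - [0, 0, -0.017, 0, 0, 0, 1]
    - [0, 0, -0.007, 0, 0, 0, 1]
    - [0, 0, 0, 0, 0, 0, 1]

```text
clock: 3.08
position: [598.3, 10.6, 3.0]
ee_rot: [0.996, -0.086, 0.001, -0.0]
contact_force: [0.4, -0.9, -0.3]
gripper_width: 85.5
grasp_force: 0.0
```

Request:
servo_tool:
  plan:
    - [-0.004, 0, -0.008, 0, 0, 0, 0.5]
    - [0, 0, 0, 0, 0, 0, 0.2]
    - [0, 0, 0, 0, 0, 0, 0]
    - [0, 0, 0, 0, 0, 0, 0]
    - [0, 0, 0, 0, 0, 0, 0]
    - [0, 0, 0, 0, 0, 0, 0]
    - [0, 0, 0, 0, 0, 0, 0]

```text
clock: 3.95
position: [597.0, 10.5, 0.1]
ee_rot: [0.996, -0.086, 0.0, -0.0]
contact_force: [-0.1, -0.4, 4.5]
gripper_width: 30.7
grasp_force: 60.2
```

Request:
servo_tool:
  plan:
    - [0, 0, 0.05, 0, 0, 0, 0]
    - [0, 0, 0.1, 0, 0, 0, 0]
    - [0, 0, 0.15, 0, 0, 0, 0]
    - [0, 0, 0.15, 0, 0, -0.0165, 0]
    - [0, 0, 0.15, 0, 0, -0.0165, 0]
    - [0, 0, 0.13, 0, 0, -0.0165, 0]
    - [0, 0, 0.05, 0, 0, -0.0165, 0]
    - [0, 0, 0, 0, 0, 0, 0]
    - [0, 0, 0, 0, 0, 0, 0]

```text
clock: 5.08
position: [595.3, 10.3, 231.4]
ee_rot: [0.988, -0.152, -0.002, 0.001]
contact_force: [-0.1, -1.0, -0.7]
gripper_width: 30.8
grasp_force: 59.7
```

```bash
python3 - <<'E'
from h import *
i,W,M=cloud("wrist"); save("w2",i); np.savez("w2.npz",i=i,W=W,M=M)
s=arm.read_state(); print(s["position"],s["ee_rot"],s["contact_force"],s["clock"],s["gripper_width"])
d=M[:3,:3].T
# points in tool frame
Rt=R.from_quat(s["ee_rot"]).as_matrix(); T=(W-s["position"])@Rt
z=np.nan_to_num(T[...,2],nan=999)
g=(z<20)&(abs(T[...,0])<90)&(abs(T[...,1])<40)&(T[...,0]>12)
P=T[g]; print(len(P))
for k in range(12,70,3):
    q=P[(P[:,0]>=k)&(P[:,0]<k+3)]
    if len(q): print(k,len(q),q[:,1].min().round(1),q[:,1].max().round(1),np.percentile(q[:,2],[3,50,97]).round(1))
E
```

```text
[595.46927403  10.25683149 231.36292157] [ 9.88437214e-01 -1.51614143e-01 -2.14107747e-03  6.64578637e-04] [-0.47672117 -0.82366069 -0.0095248 ] 5.125 31.245656889960735
14271
12 990 -40.0 39.9 [-83.1 -20.7  -6.5]
15 6515 -26.3 24.8 [-98.8 -82.  -66.9]
18 5012 -21.4 19.8 [-103.4  -99.   -92.9]
21 206 -9.8 9.7 [-17.1 -15.8 -14.5]
24 319 -13.0 12.9 [-16.8 -15.4 -13.3]
27 159 -13.0 12.9 [-16.9 -15.5 -13.4]
30 146 -12.9 12.6 [-17.  -15.6 -13.9]
33 142 -12.8 12.6 [-16.9 -15.5 -13.7]
36 149 -12.7 13.0 [-16.8 -15.6 -13.8]
39 250 -12.7 12.9 [-17.  -15.5 -13.9]
42 315 -10.8 11.1 [-16.9 -15.7 -14.2]
45 68 -7.3 7.5 [-16.  -14.8 -13.5]
```

View pics/w2.png

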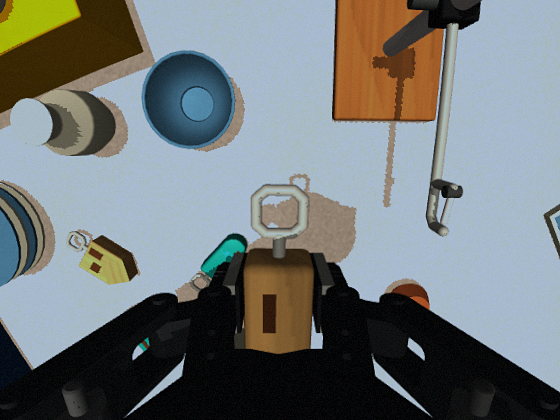

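The whale is held centred and straight, with the eye's far edge at (279,190). In the tool frame the bar is at x=44, y=0, z=-14. The hook nose is at (443,230). Moving above the hook.

Request:
servo_tool:
  plan:
    - [-0.041, -0.0585, 0, 0, 0, 0, 0]
    - [-0.0615, -0.0877, 0, 0, 0, 0, 0]
    - [-0.0615, -0.0877, 0, 0, 0, 0, 0]
    - [-0.0615, -0.0877, 0, 0, 0, 0, 0]
    - [-0.0205, -0.0292, -0.05, 0, 0, 0, 0]
    - [0, 0, -0.07, 0, 0, 0, 0]
    - [0, 0, -0.03, 0, 0, 0, 0]
    - [0, 0, -0.01, 0, 0, 0, 0]
    - [0, 0, 0, 0, 0, 0, 0]
    - [0, 0, 0, 0, 0, 0, 0]

```text
clock: 6.38
position: [523.2, -94.8, 186.3]
ee_rot: [0.988, -0.151, 0.001, -0.0]
contact_force: [0.3, -0.1, -0.8]
gripper_width: 31.0
grasp_force: 59.7
```

```bash
cat > m.py <<'E'
from h import *
import sys
n=sys.argv[1]
i,W,M=cloud("wrist"); save(n,cv2.resize(i[130:330,180:400],None,fx=2.5,fy=2.5)); np.savez(n+".npz",i=i,W=W,M=M)
s=arm.read_state(); print(s["position"],s["ee_rot"].round(4),s["contact_force"].round(2),s["clock"])
Rt=R.from_quat(s["ee_rot"]).as_matrix(); T=(W-s["position"])@Rt
z=T[...,2]; g=(z>-19.5)&(z<-11)&(T[...,0]>20)&(T[...,0]<60)&(abs(T[...,1])<16)
e=T[g]; print("eye max x",np.percentile(e[:,0],99).round(1),"y",np.percentile(e[:,1],[1,99]).round(1),"z",np.percentile(e[:,2],[10,50,90]).round(1))
h=(z>-9)&(z<80)&(T[...,0]>10)&(T[...,0]<110)&(abs(T[...,1])<20)
P=T[h]; zt=s["position"][2]
for k in range(20,100,3):
    q=P[(P[:,0]>=k)&(P[:,0]<k+3)]
    if len(q): print(k,len(q),"y",q[:,1].min().round(1),q[:,1].max().round(1),"ztool",np.percentile(q[:,2],[3,50,97]).round(1))
E
python3 m.py w3
```

```text
[523.17893044 -94.75772724 186.33809398] [ 9.885e-01 -1.514e-01  6.000e-04 -1.000e-04] [ 0.06  1.41 -0.45] 6.425
eye max x 45.7 y [-12.8  12.5] z [-16.5 -15.5 -14.3]
29 11 y -0.2 3.6 ztool [18.6 19.3 20.6]
32 50 y -1.9 5.4 ztool [16.8 18.4 20.1]
35 5 y -2.0 5.3 ztool [35.1 36.4 37.6]
38 39 y -2.0 5.3 ztool [20.  36.7 40.4]
41 64 y -2.0 5.4 ztool [18.8 20.5 41.9]
44 66 y -2.0 5.3 ztool [17.9 20.1 40.6]
47 72 y -2.0 5.3 ztool [17.6 19.3 40.9]
50 67 y -2.0 5.3 ztool [17.  18.6 40.8]
53 72 y -2.0 5.3 ztool [16.8 17.7 40.7]
56 69 y -2.0 5.3 ztool [15.9 17.1 40.9]
59 71 y -3.4 7.0 ztool [14.8 16.  39.4]
62 129 y -3.8 7.0 ztool [12.3 13.7 15.5]
65 132 y -3.8 6.9 ztool [11.9 13.1 14.4]
68 115 y -3.8 6.8 ztool [12.5 14.3 16.6]
71 66 y -1.9 5.2 ztool [15.3 38.5 40.9]
74 66 y -1.9 5.8 ztool [37.  38.7 40.8]
77 65 y -1.9 5.1 ztool [37.2 38.6 40.6]
80 75 y -1.9 5.2 ztool [36.9 38.5 40.9]
83 65 y -1.9 5.1 ztool [36.8 38.5 41.4]
86 73 y -1.9 5.1 ztool [36.9 38.3 41.4]
89 69 y -1.9 5.1 ztool [36.9 38.6 41.8]
92 74 y -1.9 5.1 ztool [36.8 38.7 41. ]
95 73 y -1.9 5.1 ztool [36.9 38.5 41. ]
98 71 y -1.8 5.0 ztool [37.3 38.7 40.7]
```

View pics/w3.png

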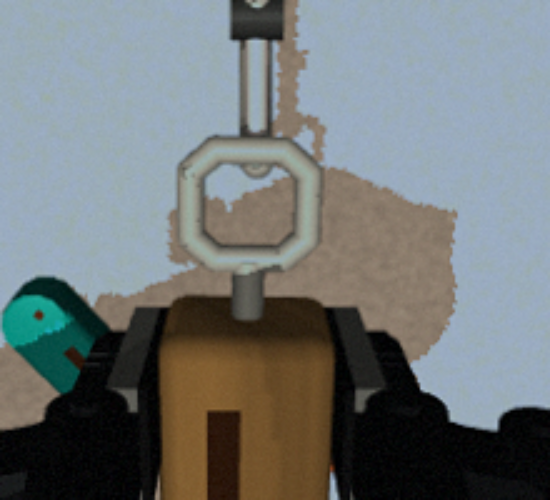

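```bash
python3 - <<'E'
from h import *
d=np.array([.9547,-.2974])
q=R.from_quat([.9885,-.1514,0,0]).as_matrix(); p=np.array([523.2,-94.8,186.3])
for n in ("w1","w2","w3"):
    a=np.load(n+".npz"); W=a["W"]; z=W[...,2]; T=(W-p)@q
    g=(z>158)&(z<176)&(abs(T[...,1]-1.6)<4.5)&(T[...,0]<75)&(T[...,0]>26)
    if n=="w3": g&=T[...,2]>5
    x=T[g][:,0]; print(n,np.histogram(x,np.arange(26,76,1))[0].tolist(), np.sort(x)[:8].round(1), T[g&(T[...,0]<40)][:,1].mean().round(1), np.median(T[g&(T[...,0]<40)][:,2]).round(1))
    r=(z>140)&(z<152)&(T[...,0]>75)&(T[...,0]<150)&(abs(T[...,1]-1.6)<8)
    print(" rod y",T[r][:,1].min(),T[r][:,1].max(), "ztop",np.percentile(z[r],[50,90,97]))
E
```

```text
w1 [0, 0, 0, 0, 2, 7, 14, 17, 15, 18, 22, 29, 18, 1, 5, 7, 11, 10, 8, 8, 8, 9, 8, 10, 6, 9, 9, 11, 8, 9, 11, 9, 8, 12, 9, 6, 12, 11, 18, 19, 21, 21, 28, 31, 25, 20, 0, 0, 0] [30.8 31.  31.2 31.5 31.7 31.7 32.  32. ] -0.4 20.1
 rod y -3.991015430103134 5.285494871495038 ztop [147.66526445 149.04345361 149.48850559]
w2 [0, 0, 0, 0, 0, 4, 11, 15, 17, 18, 26, 27, 24, 4, 4, 7, 10, 8, 13, 8, 10, 11, 10, 10, 7, 10, 8, 11, 10, 8, 12, 9, 9, 7, 13, 9, 14, 13, 13, 21, 24, 24, 22, 33, 26, 29, 1, 0, 0] [31.6 31.8 31.8 31.9 32.  32.1 32.2 32.3] -0.2 19.6
 rod y -3.7364056328787436 4.962127670441877 ztop [147.77271794 149.07473674 149.54079593]
w3 [0, 0, 0, 0, 3, 9, 20, 18, 11, 0, 0, 0, 0, 0, 12, 11, 17, 17, 18, 11, 17, 18, 17, 18, 16, 13, 16, 18, 18, 19, 20, 20, 17, 16, 18, 27, 36, 36, 36, 36, 36, 36, 36, 35, 29, 13, 0, 0, 0] [30.7 30.8 30.9 31.  31.4 31.6 31.6 31.6] 1.7 18.4
 rod y -2.4420169792900572 5.747316367858373 ztop [147.83246112 149.05744813 149.56863739]
```

Relative to the held eye, the hook nose is at tool x≈34.8 and y≈+1.65. I'll correct sideways and approach from above.

Request:
servo_tool:
  plan:
    - [0.001, -0.006, -0.03, 0, 0, 0, 0]
    - [0, 0, -0.03, 0, 0, 0, 0]
    - [0, 0, -0.018, 0, 0, 0, 0]
    - [0, 0, -0.006, 0, 0, 0, 0]
    - [0, 0, 0, 0, 0, 0, 0]
    - [0, 0, 0, 0, 0, 0, 0]

```text
clock: 7.18
position: [523.3, -96.7, 160.8]
ee_rot: [0.988, -0.152, 0.0, -0.0]
contact_force: [-0.5, -0.7, -0.6]
gripper_width: 31.3
grasp_force: 59.7
```

```bash
python3 m.py w4 | head -12
```

```text
[523.28414252 -96.6597743  160.80790276] [ 9.884e-01 -1.516e-01  3.000e-04 -1.000e-04] [-1.25 -0.02  0.09] 7.225
eye max x 45.7 y [-12.7  12.5] z [-16.4 -15.5 -14.3]
29 28 y -3.2 3.0 ztool [-7.7 -6.4 -5.3]
32 93 y -3.9 3.9 ztool [-8.9 -7.4  6.5]
35 152 y -3.9 4.0 ztool [-8.1 -5.5  7.8]
41 27 y -4.0 3.5 ztool [12.6 14.3 16.3]
44 78 y -4.0 3.5 ztool [-7.4 -5.9 15.5]
47 90 y -3.9 3.4 ztool [-7.7 -6.4 15.2]
50 92 y -3.9 3.5 ztool [-8.9 -7.1 15.6]
53 82 y -3.9 3.4 ztool [-8.8 -7.5 15. ]
56 62 y -3.9 3.4 ztool [-9.  -7.7 15.2]
59 20 y -3.9 3.4 ztool [-9.  -8.4 15.5]
```

View pics/w4.png

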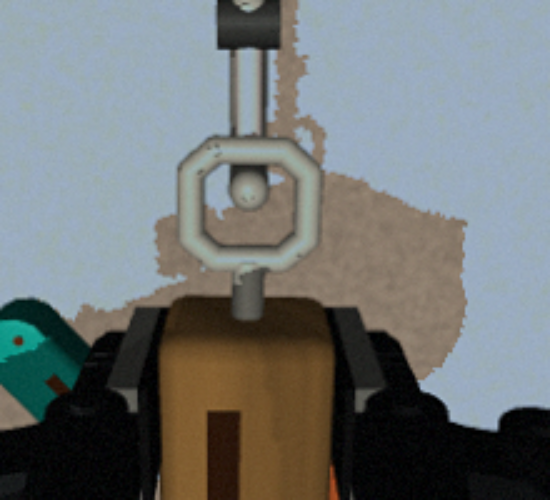

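The picture shows the nose tip (crop 248,188) inside the eye's hole and centred across it, with the gate rod running under the far bar. Descending slowly.

Request:
servo_tool:
  plan:
    - [0, 0, -0.006, 0, 0, 0, 0]
    - [0, 0, -0.006, 0, 0, 0, 0]
    - [0, 0, 0, 0, 0, 0, 0]
    - [0, 0, 0, 0, 0, 0, 0]

```text
clock: 7.72
position: [523.1, -96.7, 156.9]
ee_rot: [0.988, -0.152, -0.0, 0.0]
contact_force: [-1.3, 0.1, -1.9]
gripper_width: 30.9
grasp_force: 59.7
```

Request:
servo_tool:
  plan:
    - [0, 0, -0.005, 0, 0, 0, 0]
    - [0, 0, 0, 0, 0, 0, 0]
    - [0, 0, 0, 0, 0, 0, 0]

```text
clock: 8.1
position: [523.2, -96.7, 155.5]
ee_rot: [0.988, -0.152, 0.0, -0.0]
contact_force: [-0.0, 0.5, -0.1]
gripper_width: 31.0
grasp_force: 59.7
```

Request:
servo_tool:
  plan:
    - [0, 0, -0.005, 0, 0, 0, 0]
    - [0, 0, 0, 0, 0, 0, 0]
    - [0, 0, 0, 0, 0, 0, 0]

```text
clock: 8.48
position: [523.2, -96.7, 154.2]
ee_rot: [0.988, -0.152, 0.0, 0.0]
contact_force: [-0.8, 0.3, 1.7]
gripper_width: 30.8
grasp_force: 60.0
```

Request:
servo_tool:
  plan:
    - [0, 0, -0.005, 0, 0, 0, 0]
    - [0, 0, 0, 0, 0, 0, 0]
    - [0, 0, 0, 0, 0, 0, 0]

```text
clock: 8.85
position: [523.3, -96.7, 152.5]
ee_rot: [0.988, -0.152, 0.0, 0.0]
contact_force: [-0.1, -0.3, 1.9]
gripper_width: 31.0
grasp_force: 60.0
```

Request:
servo_tool:
  plan:
    - [0, 0, -0.005, 0, 0, 0, 0]
    - [0, 0, 0, 0, 0, 0, 0]
    - [0, 0, 0, 0, 0, 0, 0]

```text
clock: 9.22
position: [523.4, -96.7, 151.1]
ee_rot: [0.988, -0.152, 0.0, -0.0]
contact_force: [0.1, -0.8, 2.4]
gripper_width: 31.4
grasp_force: 60.1
```

Request:
servo_tool:
  plan:
    - [0, 0, -0.005, 0, 0, 0, 0]
    - [0, 0, 0, 0, 0, 0, 0]
    - [0, 0, 0, 0, 0, 0, 0]

```text
clock: 9.6
position: [523.2, -96.7, 149.5]
ee_rot: [0.988, -0.152, 0.0, -0.0]
contact_force: [1.0, 0.0, 2.3]
gripper_width: 31.0
grasp_force: 60.2
```

Request:
servo_tool:
  plan:
    - [0, 0, -0.005, 0, 0, 0, 0]
    - [0, 0, 0, 0, 0, 0, 0]
    - [0, 0, 0, 0, 0, 0, 0]

```text
clock: 9.98
position: [522.9, -96.6, 147.8]
ee_rot: [0.988, -0.152, -0.0, 0.0]
contact_force: [-0.3, -0.0, 3.1]
gripper_width: 30.9
grasp_force: 60.2
```

Request:
servo_tool:
  plan:
    - [0, 0, -0.004, 0, 0, 0, 0]
    - [0, 0, 0, 0, 0, 0, 0]
    - [0, 0, 0, 0, 0, 0, 0]

```text
clock: 10.35
position: [522.9, -96.7, 146.6]
ee_rot: [0.988, -0.152, -0.0, 0.0]
contact_force: [0.8, -0.1, 3.2]
gripper_width: 30.8
grasp_force: 60.2
```

Request:
servo_tool:
  plan:
    - [0, 0, -0.004, 0, 0, 0, 0]
    - [0, 0, 0, 0, 0, 0, 0]
    - [0, 0, 0, 0, 0, 0, 0]

```text
clock: 10.72
position: [523.0, -96.7, 145.5]
ee_rot: [0.988, -0.152, -0.0, 0.0]
contact_force: [0.1, -0.9, 3.9]
gripper_width: 31.1
grasp_force: 60.2
```

Request:
servo_tool:
  plan:
    - [0, 0, -0.003, 0, 0, 0, 0]
    - [0, 0, 0, 0, 0, 0, 0]
    - [0, 0, 0, 0, 0, 0, 0]

```text
clock: 11.1
position: [523.0, -96.6, 144.6]
ee_rot: [0.988, -0.152, -0.0, 0.0]
contact_force: [-0.0, -0.6, 3.8]
gripper_width: 30.7
grasp_force: 60.2
```

Request:
servo_tool:
  plan:
    - [0, 0, -0.003, 0, 0, 0, 0]
    - [0, 0, 0, 0, 0, 0, 0]
    - [0, 0, 0, 0, 0, 0, 0]

```text
clock: 11.48
position: [522.9, -96.6, 143.6]
ee_rot: [0.988, -0.152, -0.0, 0.0]
contact_force: [0.4, -0.2, 4.9]
gripper_width: 30.9
grasp_force: 60.2
```

Request:
servo_tool:
  plan:
    - [0, 0, -0.003, 0, 0, 0, 0]
    - [0, 0, 0, 0, 0, 0, 0]
    - [0, 0, 0, 0, 0, 0, 0]

```text
clock: 11.85
position: [522.8, -96.7, 142.6]
ee_rot: [0.988, -0.152, -0.0, 0.0]
contact_force: [-1.0, 0.5, 3.4]
gripper_width: 30.9
grasp_force: 60.2
```

Request:
servo_tool:
  plan:
    - [0, 0, 0, 0, 0, 0, 0]

```text
clock: 11.98
position: [522.8, -96.7, 142.7]
ee_rot: [0.988, -0.152, -0.0, 0.0]
contact_force: [-0.3, 0.2, 2.8]
gripper_width: 31.0
grasp_force: 60.2
```

Request:
servo_tool:
  plan:
    - [0, 0, -0.003, 0, 0, 0, 0]
    - [0, 0, 0, 0, 0, 0, 0]
    - [0, 0, 0, 0, 0, 0, 0]

```text
clock: 12.35
position: [523.0, -96.7, 141.9]
ee_rot: [0.988, -0.152, -0.0, 0.0]
contact_force: [-1.7, 0.2, 3.2]
gripper_width: 31.0
grasp_force: 60.2
```

Request:
servo_tool:
  plan:
    - [0, 0, -0.003, 0, 0, 0, 0]
    - [0, 0, 0, 0, 0, 0, 0]
    - [0, 0, 0, 0, 0, 0, 0]

```text
clock: 12.72
position: [522.5, -96.6, 140.7]
ee_rot: [0.988, -0.152, -0.001, 0.0]
contact_force: [-2.4, 0.2, 3.1]
gripper_width: 31.2
grasp_force: 60.2
```

Request:
servo_tool:
  plan:
    - [0, 0, -0.003, 0, 0, 0, 0]
    - [0, 0, 0, 0, 0, 0, 0]
    - [0, 0, 0, 0, 0, 0, 0]

```text
clock: 13.1
position: [521.9, -96.6, 139.4]
ee_rot: [0.988, -0.152, -0.001, 0.0]
contact_force: [-4.2, 1.5, 1.0]
gripper_width: 31.1
grasp_force: 60.2
```

Request:
servo_tool:
  plan:
    - [-0.003, 0.001, -0.002, 0, 0, 0, 0]
    - [0, 0, 0, 0, 0, 0, 0]
    - [0, 0, 0, 0, 0, 0, 0]

```text
clock: 13.48
position: [522.7, -96.4, 139.6]
ee_rot: [0.988, -0.152, 0.001, -0.0]
contact_force: [-0.4, 0.2, -1.2]
gripper_width: 31.1
grasp_force: 59.8
```

The force is gone, so the gate has snapped. I'll check with a look.

```bash
python3 m.py w5|head -20
```

```text
[522.63818429 -96.40066567 139.55250818] [ 9.884e-01 -1.516e-01  4.000e-04 -0.000e+00] [-0.01 -0.2  -0.04] 13.525
eye max x 45.6 y [-12.8  12.6] z [-16.5 -15.5 -14.3]
38 3 y 3.8 3.8 ztool [-8.7 -8.4 -8.3]
44 19 y -3.6 3.8 ztool [-8.1 -7.  -5.2]
47 31 y -4.0 3.8 ztool [-8.2 -6.7 -4.5]
50 33 y -4.0 3.8 ztool [-8.4 -6.9 -5.2]
53 35 y -4.0 3.8 ztool [-8.3 -6.8 -5.5]
56 32 y -4.0 3.7 ztool [-7.8 -6.9 -5.3]
59 13 y -3.9 3.7 ztool [-8.5 -7.  -5.9]
71 73 y -3.9 3.7 ztool [-9.  -7.7 -6.3]
74 115 y -3.8 3.6 ztool [-8.9 -7.9 -5.9]
77 93 y -3.8 3.2 ztool [-9.  -8.2 -6.6]
80 92 y -3.8 3.2 ztool [-9.  -8.2 -6.2]
83 90 y -3.8 3.1 ztool [-8.9 -7.9 -6.4]
86 102 y -3.8 3.1 ztool [-8.9 -8.  -6. ]
89 112 y -4.2 3.1 ztool [-8.9 -8.  -5.6]
92 109 y -4.2 3.1 ztool [-8.9 -8.2 -5.8]
95 103 y -4.2 3.1 ztool [-8.9 -8.2 -5.8]
98 109 y -4.1 3.1 ztool [-8.9 -8.  -5.7]
```

View pics/w5.png

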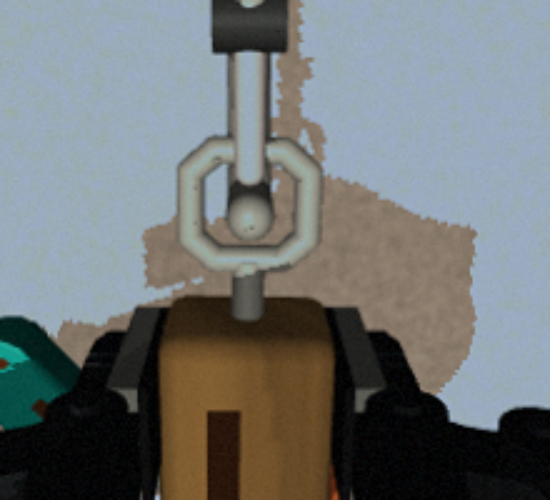

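The picture shows the gate rod closed and crossing over the far bar (crop 250,150), with the nose (250,215) inside the eye. Releasing and backing off upwards.

Request:
servo_tool:
  plan:
    - [0, 0, 0, 0, 0, 0, 1]
    - [0, 0, 0, 0, 0, 0, 1]
    - [0, 0, 0, 0, 0, 0, 1]
    - [0, 0, 0, 0, 0, 0, 1]
    - [0, 0, 0.03, 0, 0, 0, 1]
    - [0, 0, 0.06, 0, 0, 0, 1]
    - [-0.03, 0.01, 0.1, 0, 0, 0, 1]
    - [-0.06, 0.02, 0.1, 0, 0, 0, 1]
    - [-0.1, 0.03, 0.05, 0, 0, 0, 1]
    - [-0.1, 0.03, 0, 0, 0, 0, 1]
    - [-0.05, 0.02, 0, 0, 0, 0, 1]
    - [0, 0, 0, 0, 0, 0, 1]
    - [0, 0, 0, 0, 0, 0, 1]
    - [0, 0, 0, 0, 0, 0, 1]
    - [0, 0, 0, 0, 0, 0, 1]
    - [0, 0, 0, 0, 0, 0, 1]
    - [0, 0, 0, 0, 0, 0, 1]
    - [0, 0, 0, 0, 0, 0, 1]
    - [0, 0, 0, 0, 0, 0, 1]
    - [0, 0, 0, 0, 0, 0, 1]

```text
clock: 16.02
position: [420.1, -63.4, 241.5]
ee_rot: [0.988, -0.152, 0.0, 0.0]
contact_force: [0.5, 0.8, -0.1]
gripper_width: 85.2
grasp_force: 0.0
```

Request:
servo_tool:
  plan:
    - [0, 0, 0, 0, 0, 0, 1]
    - [0, 0, 0, 0, 0, 0, 1]
    - [0, 0, 0, 0, 0, 0, 1]
    - [0, 0, 0, 0, 0, 0, 1]
    - [0, 0, 0, 0, 0, 0, 1]
    - [0, 0, 0, 0, 0, 0, 1]
    - [0, 0, 0, 0, 0, 0, 1]
    - [0, 0, 0, 0, 0, 0, 1]
    - [0, 0, 0, 0, 0, 0, 1]
    - [0, 0, 0, 0, 0, 0, 1]
    - [0, 0, 0, 0, 0, 0, 1]
    - [0, 0, 0, 0, 0, 0, 1]
    - [0, 0, 0, 0, 0, 0, 1]
    - [0, 0, 0, 0, 0, 0, 1]
    - [0, 0, 0, 0, 0, 0, 1]
    - [0, 0, 0, 0, 0, 0, 1]
    - [0, 0, 0, 0, 0, 0, 1]
    - [0, 0, 0, 0, 0, 0, 1]
    - [0, 0, 0, 0, 0, 0, 1]
    - [0, 0, 0, 0, 0, 0, 1]

```text
clock: 18.52
position: [420.2, -63.4, 241.5]
ee_rot: [0.988, -0.152, -0.0, 0.0]
contact_force: [0.2, 0.5, 0.1]
gripper_width: 85.3
grasp_force: 0.0
```

Request:
servo_tool:
  plan:
    - [0, 0, 0, 0, 0, 0, 1]
    - [0, 0, 0, 0, 0, 0, 1]
    - [0, 0, 0, 0, 0, 0, 1]
    - [0, 0, 0, 0, 0, 0, 1]
    - [0, 0, 0, 0, 0, 0, 1]
    - [0, 0, 0, 0, 0, 0, 1]
    - [0, 0, 0, 0, 0, 0, 1]
    - [0, 0, 0, 0, 0, 0, 1]
    - [0, 0, 0, 0, 0, 0, 1]
    - [0, 0, 0, 0, 0, 0, 1]
    - [0, 0, 0, 0, 0, 0, 1]
    - [0, 0, 0, 0, 0, 0, 1]
    - [0, 0, 0, 0, 0, 0, 1]
    - [0, 0, 0, 0, 0, 0, 1]
    - [0, 0, 0, 0, 0, 0, 1]
    - [0, 0, 0, 0, 0, 0, 1]
    - [0, 0, 0, 0, 0, 0, 1]
    - [0, 0, 0, 0, 0, 0, 1]
    - [0, 0, 0, 0, 0, 0, 1]
    - [0, 0, 0, 0, 0, 0, 1]

```text
clock: 21.02
position: [420.2, -63.4, 241.5]
ee_rot: [0.988, -0.152, 0.0, 0.0]
contact_force: [0.3, -0.5, 0.7]
gripper_width: 85.7
grasp_force: 0.0
```

```bash
python3 - <<'E'
from h import *
f=[vision.get_image("side")["image"] for _ in range(8)]
print(arm.read_state()["clock"],[int(cv2.absdiff(f[k][190:280,280:400],f[k+1][190:280,280:400]).max(2).__gt__(40).sum()) for k in range(7)])
c=[cv2.resize(x[180:280,270:400],None,fx=3,fy=3) for x in (f[0],f[3])]
save("s2",np.hstack(c))
E
```

```text
21.425 [0, 12, 15, 0, 0, 0, 0]
```

View pics/s2.png

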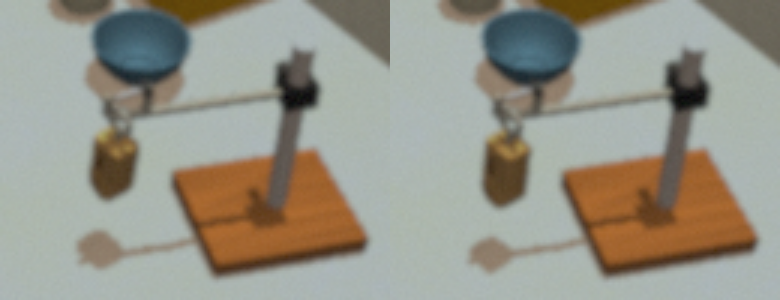

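The whale hangs from the closed hook (115,110) and still swings slightly. Waiting longer.

Request:
servo_tool:
  plan:
    - [0, 0, 0, 0, 0, 0, 1]
    - [0, 0, 0, 0, 0, 0, 1]
    - [0, 0, 0, 0, 0, 0, 1]
    - [0, 0, 0, 0, 0, 0, 1]
    - [0, 0, 0, 0, 0, 0, 1]
    - [0, 0, 0, 0, 0, 0, 1]
    - [0, 0, 0, 0, 0, 0, 1]
    - [0, 0, 0, 0, 0, 0, 1]
    - [0, 0, 0, 0, 0, 0, 1]
    - [0, 0, 0, 0, 0, 0, 1]
    - [0, 0, 0, 0, 0, 0, 1]
    - [0, 0, 0, 0, 0, 0, 1]
    - [0, 0, 0, 0, 0, 0, 1]
    - [0, 0, 0, 0, 0, 0, 1]
    - [0, 0, 0, 0, 0, 0, 1]
    - [0, 0, 0, 0, 0, 0, 1]
    - [0, 0, 0, 0, 0, 0, 1]
    - [0, 0, 0, 0, 0, 0, 1]
    - [0, 0, 0, 0, 0, 0, 1]
    - [0, 0, 0, 0, 0, 0, 1]

```text
clock: 23.92
position: [420.1, -63.4, 241.5]
ee_rot: [0.988, -0.152, -0.0, -0.0]
contact_force: [0.3, 0.9, 0.8]
gripper_width: 85.5
grasp_force: 0.0
```

Request:
servo_tool:
  plan:
    - [0, 0, 0, 0, 0, 0, 1]
    - [0, 0, 0, 0, 0, 0, 1]
    - [0, 0, 0, 0, 0, 0, 1]
    - [0, 0, 0, 0, 0, 0, 1]
    - [0, 0, 0, 0, 0, 0, 1]
    - [0, 0, 0, 0, 0, 0, 1]
    - [0, 0, 0, 0, 0, 0, 1]
    - [0, 0, 0, 0, 0, 0, 1]
    - [0, 0, 0, 0, 0, 0, 1]
    - [0, 0, 0, 0, 0, 0, 1]
    - [0, 0, 0, 0, 0, 0, 1]
    - [0, 0, 0, 0, 0, 0, 1]
    - [0, 0, 0, 0, 0, 0, 1]
    - [0, 0, 0, 0, 0, 0, 1]
    - [0, 0, 0, 0, 0, 0, 1]
    - [0, 0, 0, 0, 0, 0, 1]
    - [0, 0, 0, 0, 0, 0, 1]
    - [0, 0, 0, 0, 0, 0, 1]
    - [0, 0, 0, 0, 0, 0, 1]
    - [0, 0, 0, 0, 0, 0, 1]

```text
clock: 26.42
position: [420.2, -63.3, 241.5]
ee_rot: [0.988, -0.152, 0.0, -0.0]
contact_force: [1.0, -0.2, 0.2]
gripper_width: 85.7
grasp_force: 0.0
```

Request:
servo_tool:
  plan:
    - [0, 0, 0, 0, 0, 0, 1]
    - [0, 0, 0, 0, 0, 0, 1]
    - [0, 0, 0, 0, 0, 0, 1]
    - [0, 0, 0, 0, 0, 0, 1]
    - [0, 0, 0, 0, 0, 0, 1]
    - [0, 0, 0, 0, 0, 0, 1]
    - [0, 0, 0, 0, 0, 0, 1]
    - [0, 0, 0, 0, 0, 0, 1]
    - [0, 0, 0, 0, 0, 0, 1]
    - [0, 0, 0, 0, 0, 0, 1]
    - [0, 0, 0, 0, 0, 0, 1]
    - [0, 0, 0, 0, 0, 0, 1]
    - [0, 0, 0, 0, 0, 0, 1]
    - [0, 0, 0, 0, 0, 0, 1]
    - [0, 0, 0, 0, 0, 0, 1]
    - [0, 0, 0, 0, 0, 0, 1]
    - [0, 0, 0, 0, 0, 0, 1]
    - [0, 0, 0, 0, 0, 0, 1]
    - [0, 0, 0, 0, 0, 0, 1]
    - [0, 0, 0, 0, 0, 0, 1]

```text
clock: 28.92
position: [420.2, -63.4, 241.5]
ee_rot: [0.988, -0.152, 0.0, -0.0]
contact_force: [-0.3, -1.1, 0.5]
gripper_width: 85.7
grasp_force: 0.0
```

```bash
python3 - <<'E'
from h import *
for k in range(14):
    i,W,M=cloud("side"); z=W[...,2]
    g=(z>50)&(z<128)&(abs(W[...,0]-560)<110)&(abs(W[...,1]+108)<45)
    P=W[g]; lo=P[P[:,2]<90]; print(len(P),P.mean(0).round(1),lo.mean(0).round(1),P[:,2].min().round(1))
print(arm.read_state()["clock"])
E
```

```text
331 [ 559.9 -117.4   96.6] [ 558.6 -117.2   75.3] 57.3
331 [ 560.  -117.2   96.4] [ 558.7 -117.    75.5] 54.9
327 [ 559.9 -117.3   96.3] [ 558.6 -117.1   75.2] 53.3
330 [ 559.9 -117.4   96.6] [ 558.7 -117.3   75.2] 56.1
331 [ 559.9 -117.4   96.6] [ 558.6 -117.2   75.4] 56.5
329 [ 560.  -117.3   96.3] [ 558.8 -117.    74.9] 56.2
330 [ 560.  -117.2   96.4] [ 558.7 -117.1   74.7] 54.4
332 [ 559.9 -117.4   96.7] [ 558.5 -117.1   75.2] 58.0
326 [ 560.  -117.3   96.5] [ 558.9 -117.3   74.7] 58.7
329 [ 560.  -117.3   96.5] [ 559.2 -117.    74.9] 55.4
331 [ 560.  -117.3   96.4] [ 558.7 -116.9   75. ] 54.5
328 [ 560.  -117.4   96.3] [ 558.6 -117.2   74.9] 51.1
332 [ 560.  -117.3   96.6] [ 558.8 -117.3   75.1] 56.3
329 [ 560.  -117.2   96.4] [ 558.7 -117.1   74.9] 57.7
29.625
```

```bash
python3 -c "
from bench import arm; print(arm.job_done())"
```

```text
the job is handed in; nothing more can be done
None
```

The whale keyring hangs at rest from the closed snap hook, nothing else on the table was touched, and the job is handed in at about 30 s; the highest wrist-force reading while pressing was about 5 N.

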